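Hold a spring clip open astride the order card

ROBOT

A 7-joint arm with a two-finger parallel gripper is mounted at the origin on a cart in front of the work surface, level with it; the furniture and walls round the work are solid. World frame = base frame: x ahead of the robot, y to its left, z up, the work surface at z = 0. Lengths are in m, angles in rad, forces in N, time in s.
With the tool pointing down it reaches from about 0.425 to 0.925 m from the base axis. Payload 6.8 kg.
Tool frame: the origin (TCP) lies at the very end of the fingers, on their centre line; the grasp point (between the pads) lies 19 mm behind it (hold_point_z is the distance from the TCP to the grasp point, in m); z points along the fingers, y is the direction in which the jaws open and shut (so a half turn about z gives the same grasp; the last joint's range is limited). The gripper opens to 85 mm and grips with 20 to 120 N. Pads are 22 mm wide; open, the fingers measure 114 mm over their backs; the gripper's body (76 mm by 85 mm) begins 54 mm behind the grasp point. The pads swing forward as they close: fully open they stand 13 mm farther back than shut.
Start: joints at [1.201, 0.477, 0.022, 1.555, -0.011, 1.109, -0.083], TCP at [0.175, -0.652, 0.231] pointing down, gripper open.
Joint ranges: [-2.96, 2.96], [-0.34, 2.1], [-1.41, 1.46], [0.24, 2.44], [-1.37, 4.51], [0.17, 1.92], [-2.96, 2.96]. Speed limits (rad/s): [2.39, 2.39, 3.14, 3.14, 3.14, 3.14, 3.14].

INTERFACE

Orientations are given as a unit quaternion [w, x, y, z].
In Python, from station import get_obs, read_camera, calibration, hand_in, regions_of, hold_point_z gives the robot as it stands.
- The arm moves only by the tool send_rows, never from a script. Its argument "motion" is text: rows parted by semicolons, each of 7 numbers parted by spaces: the shift along the world's x, y, z in cm, then the turn, a rotation vector about the world's x, y, z in degrees, then the closure, from 0 (fully open) to 1 (shut). In form: dx dy dz rx ry rz fingers; .... A call has 1 to 20 rows; each row shifts and turns the pose as measured when the row begins; what a row does not reach is not made up. A row lasts 1/12 s, in which the tool goes at most 41.7 mm and 7.16 degrees, less where a joint would pass 70% of its speed; a pose out of reach is approached as far as the arm can. A call is refused whole if a number of a shift passes 4.17 or a number of a turn 7.16, either way. A call with a gripper value outside its range is refused whole. The fingers move at their own pace and stop on an object; "newtons" is the grip in N (left out, the last holds). Time passes only in rows, so rows that do not move let the fingers close. It gives the time, the measured TCP pose, the force and the opening at its end, in the units of the state.
- get_obs(): the state, without advancing time (a new reading comes with each control period).
- read_camera(name): name is "side" or "top"; returns the picture (420x560x3 uint8, red, green, blue); there is no depth.
- calibration(name): a dict with "mtx" (3x3 intrinsics, pixels), "R" (3x3) and "t" (3): a world point X has camera coordinates R X + t. Camera axes: x right, y down, z forward; pixel columns grow to the right and rows downward; lengths in m; the calibration is good to about 2 mm. A picture is of the moment at which its call begins. calibration takes no time and is no camera call.
- hand_in(): hands the job in, once; it reports no verdict.
Trained networks look in the newest picture that a camera, given by its name, has taken for a name from the list of things; names that differ only in an ending like _2 or _b are one class to them, and where a whole thing is asked for, a point or a joint stands for the part that bears it (a point fixed in the world has none). Each returns a list of dicts, best first, with "conf" (0 to 1); they miss things now and then, are a little off and sometimes report something else, mostly with a low value. They report only what shows in the picture. A call takes as long as a camera call. They do not tell look-alikes from the thing itself.
- regions_of(thing, camera): "region" (420x560 bool, what is visible of it) and "point" ([column, row] in pixels, amid what is visible of it).
The state is a dict: "t": time; "q": joint angles; "joint_vel": joint speeds; "joint_torque": joint torques, N m; "eef_pos": TCP position; "tool_rot": TCP orientation; "contact_force": force on the tool from outside, world axes, zero at the start; "torque": the same for the moment, N m; "gripper_width": opening from 0.0 (shut) to 1.0 (fully open).
Only numpy, scipy, OpenCV 4.12 (cv2) and the standard library are available. Lean on these libraries where they do the work, as an engineer would, in place of code of your own. Each camera call takes 0.05 s, during which the arm holds its last target.

TASK

Take the blue spring clip off the wall of the grey card box: squeeze its handles until the jaws stand wide open on the wall, and only then lift it off. Carry it to the order card standing in the wooden block and hold it gaping over the middle of the card's top edge, square to the card, one jaw on each side reaching well below the edge and neither touching it, so that a packer can slip a delivery note in beside the card. Finish while still holding the clip squeezed open there, and do not shove the card or disturb the white clip, the plum cup, the tape roll or the pen.

Things in the scene. Friction and masses are not known exactly. Their poses are not given: they have to be found in the camera images.
- blue_handle_a (a point): Centre of the rounded bead (5 mm thick, 34 mm long) along the upper end of handle A of the blue clip: a peg-like plastic bag clip (60 g, 85 mm high), two levers on a sprung hinge, handles (32 mm wide) up, jaws (52 mm wide) down. Squeezing the two beads together opens the jaws. Fixed to lever A: y along the hinge, z up, x from lever B to lever A as it sits on the wall
- blue_handle_b (a point): The same point on handle B, on the other side. On the wall the outer faces of the two beads stand 56 mm apart. Squeezing takes about 5 N on each handle to begin and about 10 N fully open; the beads rise about 4 mm over the hinge meanwhile. Axes turn with lever B
- blue_hinge (a point): Middle of the hinge axis of the blue clip, 34 mm below the handle beads; a round spring 9 mm thick runs along it. Axes as lever A. On the wall at the start it stands about 17 mm above the wall's top edge
- blue_tip_a (a point): Middle of the rounded lip (6 mm thick, 53 mm long) at the lower end of jaw A of the blue clip, 45 mm below the hinge, on the same side as handle A; axes as lever A
- blue_tip_b (a point): The same point on jaw B of the blue clip
- blue_jaw (a joint): Opening angle of the blue clip, rad: 0 jaws shut (lips 3 mm apart), about 0.02 biting on the box wall, 0.35 wide open (lips about 19 mm apart, handle beads about 45 mm over their outer faces), 0.62 the most it opens (lips about 31 mm apart, beads about 34 mm over their outer faces). It springs shut when released
- white_hinge (a point): Middle of the hinge axis of the white clip, of the same shape, which bites the same wall 85 to 115 mm from the blue one and stays there
- box_wall (a point): Middle of the top edge of the front wall (4 mm thick, 85 mm high) of the grey open card box, 100 mm deep, 200 mm wide, fixed. Both clips bite this wall. x axis: level, square to the wall, into the box; y: along the wall; z: up. Spare cards stand in the box from 75 mm behind this wall, up to 100 mm high
- card_edge (a point): Middle of the top edge of the order card, a stiff white plastic card 3 mm thick, 146 mm wide, with a green band, wedged upright in a wooden block 60 x 160 x 24 mm (one loose thing of about 0.7 kg); the edge is 112 mm above the table. x axis: square to the card; y axis: along the edge; z axis: up
- cup_centre (a point): Centre of a clear tub of pink plums, 113 mm across and 52 mm high; to be left alone
- tape_centre (a point): Centre of a roll of tan packing tape lying flat, 83 mm across and 24 mm high; to be left alone
- pen_centre (a point): Centre of a lime marker pen lying on the table, 110 mm long, 20 mm high; to be left alone
There are look-alikes about, which are no part of the job. What is shaped like the part that bears blue_handle_a but green or orange is not meant.

How it is judged:
On the way, in this order (a step that is already met when the one before it is completed fails the run):
1. the blue clip is squeezed wide open while still on the wall of the box (value of joint blue_jaw above 0.3 rad and distance of blue_hinge from where it was at the start of the episode below 0.018 m), for 0.1 s.
2. the blue clip is lifted clear of the wall, held by the fingers (z of each of blue_tip_a, blue_tip_b in the frame of box_wall above 0.005 m and contact force between the fingers and blue_clip above 2 N), for 0.1 s.
At the end, for the whole second after the job is handed in: Fingers (over 3 N) hold the blue clip still, open over 0.35 rad, astride the card edge: a lip each side, centres over 6 mm from the card's mid-plane, over 8 mm below the edge, hinge above it, within 35 mm of its middle, square within 0.25 rad; clip touches no card or box; card upright (value of joint blue_jaw above 0.35 rad and ((x of blue_tip_a in the frame of card_edge below -0.006 m and x of blue_tip_b in the frame of card_edge above 0.006 m) or (x of blue_tip_b in the frame of card_edge below -0.006 m and x of blue_tip_a in the frame of card_edge above 0.006 m)) and z of each of blue_tip_a, blue_tip_b in the frame of card_edge below -0.008 m and z of blue_hinge in the frame of card_edge above 0.005 m and y of blue_tip_a in the frame of card_edge between -0.035 and 0.035 m and y of blue_tip_b in the frame of card_edge between -0.035 and 0.035 m and angle between the y axis of blue_tip_a and the y axis of card_edge, either way round below 0.25 rad and contact force between the fingers and blue_clip above 3 N and contact force between blue_clip and card_stand below 0.3 N and contact force between blue_clip and card_box below 0.3 N and linear speed of blue_clip below 0.02 m/s and angle between card_edge's own z axis and vertical below 0.05 rad); the arm keeps its last pose, push and grip.
It fails at once if the card and its block are shoved more than 12 mm or tipped (distance of card_edge from where it was at the start of the episode above 0.012 m or angle between card_edge's own z axis and vertical above 0.12 rad).
It fails at once if the white clip is disturbed (moved more than 15 mm) (distance of white_hinge from where it was at the start of the episode above 0.015 m).
It fails at once if the plum cup, the tape roll or the pen is disturbed (moved more than 20 mm) (distance of any of cup_centre, tape_centre, pen_centre from where it was at the start of the episode above 0.02 m).
It fails at once if the blue clip is dropped (height (world z) of blue_hinge below 0.055 m).
It also fails if it takes over 35 s, if anything falls off the work surface, if the arm or the gripper's body presses on something with over 40 N, if the wrist force passes 120 N, or if a joint passes its speed limit or range.

## Working session

There is one attempt and no reset: what is moved stays moved. The work goes in short steps, Python scripts to look and compute and a tool call to move; the robot and the scene stay as the last step left them, time stands still between calls to the robot, and variables do not carry over. Pictures are saved under pics/ and viewed, and the job is handed in when it is done.

Besides the shell and the picture viewer there is one more tool, called after "Emit:" as name(argument=value, ...) on one line, values as JSON. send_rows: Moves the arm, as the interface text tells. Its arguments: {"type":"object","properties":{"motion":{"type":"string"},"newtons":{"type":"number"}},"required":["motion"]}

```bash
ls; mkdir -p pics; python3 - <<'E'
from station import *
import cv2
o=get_obs();print(o)
for c in ("side","top"):
    im=read_camera(c);cv2.imwrite(f"pics/{c}0.png",im[:,:,::-1])
    k=calibration(c);print(c,k['mtx'].tolist(),k['R'].round(4).tolist(),k['t'].round(4).tolist(),(-k['R'].T@k['t']).round(3))
print(hold_point_z)
E
```

```text
pics
{'t': 0.0, 'q': array([ 1.20090332,  0.47777594,  0.02232565,  1.55644552, -0.01150443,
        1.10928872, -0.08310882]), 'joint_vel': array([-5.19586662e-04, -3.65872569e-04, -5.08607185e-04, -6.32542482e-04,
       -3.15476141e-04, -5.33113824e-05,  3.39843887e-04]), 'joint_torque': array([ 1.15993709e-03, -5.96434164e+01,  1.60810076e+00, -2.81193191e+01,
        1.24890968e-02,  9.44659085e-03, -2.48636252e-05]), 'eef_pos': array([ 0.17454316, -0.65143682,  0.23034414]), 'tool_rot': array([-8.77162319e-04,  9.91443355e-01,  1.30534564e-01, -1.76906674e-04]), 'contact_force': array([ 0.0367732 , -0.52985461, -0.72736365]), 'torque': array([ 0.07411237, -0.01455854,  0.02183342]), 'gripper_width': 1.003158160573138}
side [[408.5821319913137, 0.0, 274.46586077209196], [0.0, 408.5821319913137, 205.5888379306296], [0.0, 0.0, 1.0]] [[-0.9946, -0.1033, 0.0006], [-0.0669, 0.6398, -0.7656], [0.0787, -0.7615, -0.6433]] [0.5437, 0.1043, 1.1505] [0.457 0.866 0.82 ]
top [[383.57325531425596, 0.0, 282.52203212818284], [0.0, 383.57325531425596, 212.23811531363467], [0.0, 0.0, 1.0]] [[-0.0917, -0.9958, 0.0042], [-0.9715, 0.0886, -0.2197], [0.2184, -0.0242, -0.9756]] [0.0622, 0.5435, 1.0129] [0.313 0.038 1.107]
0.0187
```

View pics/side0.png

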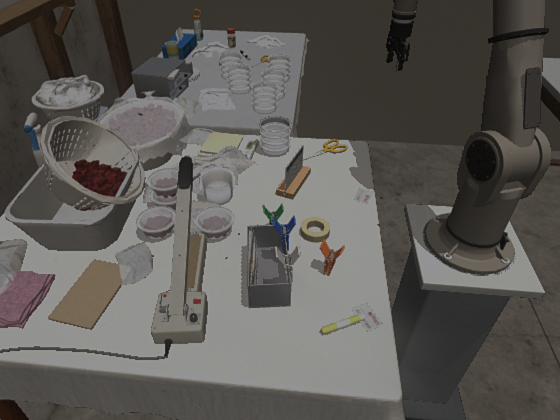

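View pics/top0.png

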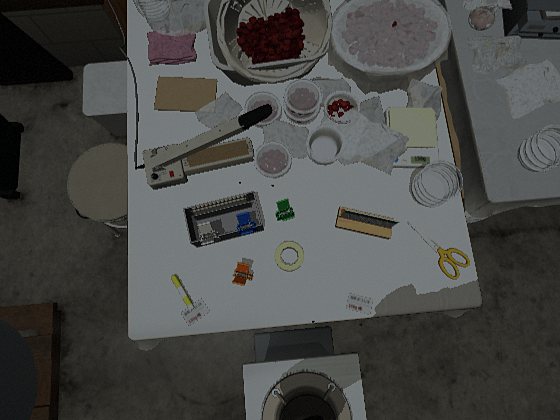

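```bash
python3 - <<'E'
import cv2,numpy as np
a=cv2.imread('pics/side0.png');b=cv2.imread('pics/top0.png')
f=lambda im,x,y,w,h,s:cv2.convertScaleAbs(cv2.resize(im[y:y+h,x:x+w],None,fx=s,fy=s,interpolation=cv2.INTER_CUBIC),alpha=1.6)
cv2.imwrite('pics/c1.png',f(a,235,195,120,115,5))
cv2.imwrite('pics/c2.png',f(b,175,175,130,100,5))
cv2.imwrite('pics/c3.png',np.hstack([f(a,265,135,80,70,5),f(b,325,190,80,70,5)[:350]]))
from station import *
for n in ("blue_handle_a","blue_hinge","card_edge","box_wall"):
  for c in ("side","top"):
    for d in regions_of(n,c)[:6]:
      ys,xs=np.where(d['region']); print(n,c,round(d['conf'],2),np.round(d['point'],1),d['region'].sum(),xs.min(),xs.max(),ys.min(),ys.max())
E
```

```text
blue_handle_a side 0.74 [270.8 212.3] 201 263 283 204 224
blue_handle_a side 0.72 [329.9 253. ] 368 320 344 241 273
blue_handle_a side 0.66 [285.1 231.7] 248 273 295 216 247
blue_handle_a side 0.63 [328.5 254.8] 242 320 332 241 274
blue_handle_a side 0.58 [290.2 227.9] 151 284 294 217 249
blue_handle_a side 0.41 [280.3 211.7] 107 273 283 204 219
blue_handle_a top 0.88 [242.1 276.3] 314 232 251 263 285
blue_handle_a top 0.79 [287.3 212.6] 302 276 293 199 220
blue_handle_a top 0.63 [240.1 268.1] 135 235 251 262 275
blue_handle_a top 0.57 [245.5 227.1] 324 237 256 213 235
blue_handle_a top 0.53 [283.7 217.8] 87 278 292 213 220
blue_handle_a top 0.4 [245.6 230.6] 104 238 256 226 234
blue_hinge side 0.66 [285.7 227.7] 268 273 295 216 248
blue_hinge side 0.58 [276.9 216.1] 189 264 283 205 223
blue_hinge side 0.54 [327.7 256. ] 370 320 343 240 272
blue_hinge top 0.78 [242.5 273.2] 281 234 250 263 284
blue_hinge top 0.74 [245.9 223.1] 312 237 255 213 234
blue_hinge top 0.7 [248.4 231. ] 62 240 255 227 233
blue_hinge top 0.66 [286.4 211. ] 312 276 294 199 220
card_edge side 0.69 [295.7 178.1] 937 275 311 145 199
card_edge top 0.72 [360.9 223.5] 1259 335 396 207 239
box_wall side 0.95 [264.  269.1] 2989 247 290 226 307
box_wall top 0.59 [223.4 218. ] 2385 184 263 191 247
```

View pics/c1.png

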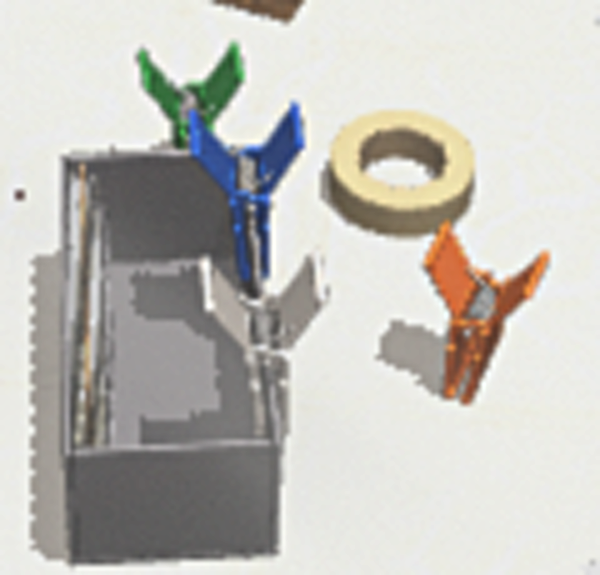

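View pics/c2.png

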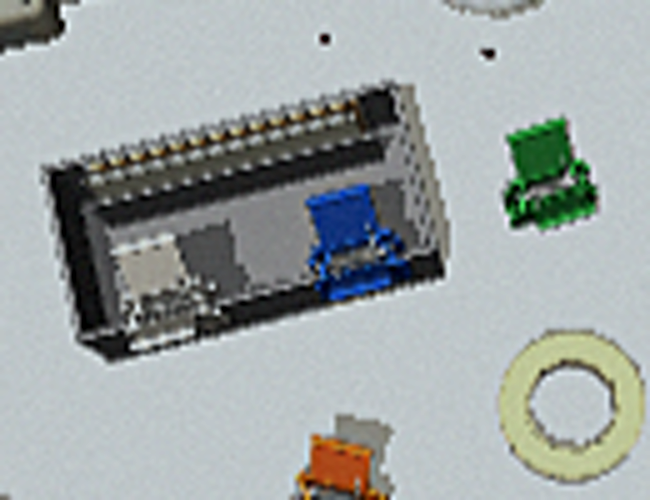

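View pics/c3.png

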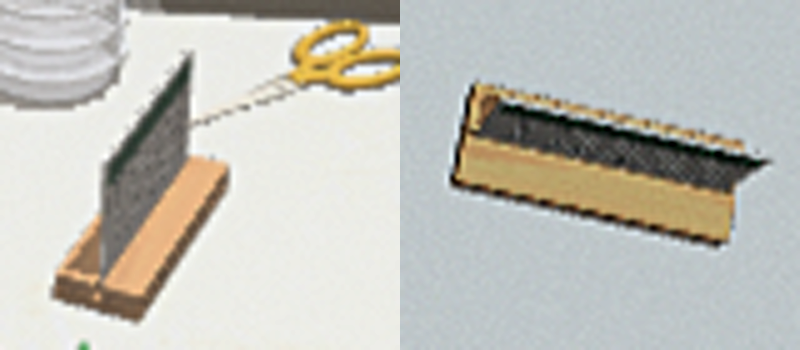

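```bash
cat > h.py <<'E'
import numpy as np,cv2
from station import *
from scipy.optimize import least_squares
C={c:calibration(c) for c in("side","top")}
def proj(c,X):
    k=C[c];p=(k['R']@np.atleast_2d(X).T).T+k['t'];p=p@k['mtx'].T;return p[:,:2]/p[:,2:]
def ray(c,uv,z):
    k=C[c];d=k['R'].T@np.linalg.solve(k['mtx'],[uv[0],uv[1],1]);o=-k['R'].T@k['t'];return o+d*(z-o[2])/d[2]
def frame(x,y,z,yaw):
    c,s=np.cos(yaw),np.sin(yaw);R=np.array([[c,-s,0],[s,c,0],[0,0,1]]);return lambda P:np.atleast_2d(P)@R.T+[x,y,z]
E
python3 - <<'E'
from h import *
o1=lambda u,v:(235+u/5,195+v/5);o2=lambda u,v:(175+u/5,175+v/5)
o3=lambda u,v:(265+u/5,135+v/5);o4=lambda u,v:(325+(u-400)/5,190+v/5)
for n,c,p,z in [("front near","side",o1(277,440),.085),("back near","side",o1(70,450),.085),("back far","side",o1(65,155),.085),
 ("front L","top",o2(78,340),.085),("front R","top",o2(446,256),.085),("backL","top",o2(45,168),.085),("backR","top",o2(402,85),.085),
 ("frontLbot","top",o2(110,362),0),("frontRbot","top",o2(447,278),0),
 ("card near","side",o3(105,165),.112),("card far","side",o3(192,55),.112),
 ("card L","top",o4(500,100),.112),("card R","top",o4(768,162),.112),
 ]:
  print(n,c,ray(c,p,z).round(4))
E
```

```text
front near side [0.4826 0.265  0.085 ]
back near side [0.5756 0.2805 0.085 ]
back far side [0.6079 0.0863 0.085 ]
front L top [0.4796 0.2661 0.085 ]
front R top [0.5073 0.0659 0.085 ]
backL top [0.576  0.2803 0.085 ]
backR top [0.6053 0.0823 0.085 ]
frontLbot top [0.479  0.2671 0.    ]
frontRbot top [0.5104 0.0687 0.    ]
card near side [ 0.5274 -0.1516  0.112 ]
card far side [ 0.4812 -0.2822  0.112 ]
card L top [ 0.5263 -0.1528  0.112 ]
card R top [ 0.48   -0.2899  0.112 ]
```

```bash
cat > fit.py <<'E'
from h import *
from scipy.optimize import minimize
def clip_polys(F,ang=0.02):
    # local x from B to A, y along hinge, z up; origin hinge
    P=[]
    for s in(1,-1):
        hx=lambda: 0
        b=.0255-0; t=.0335
        P.append(np.array([[s*.003,-.016,.0],[s*.003,.016,.0],[s*(b+.0025),.017,.0355],[s*(b+.0025),-.017,.0355],[s*(b-.0025),-.017,.0355],[s*(b-.0025),.017,.0355]]))
        P.append(np.array([[s*.006,-.026,0],[s*.006,.026,0],[s*.0045,.0265,-.047],[s*.0045,-.0265,-.047]]))
        P.append(np.array([[s*.008,-.026,0],[s*.008,.026,0],[0,.026,0.004],[0,-.026,0.004]]))
    return P
def sil(c,F,jaws=True):
    m=np.zeros((420*4,560*4),np.uint8)
    for p in clip_polys(F):
        if not jaws and p[-1,2]<-.01: continue
        q=cv2.convexHull((proj(c,F(p))*4+1.5).astype(np.float32)).astype(np.int32)
        cv2.fillConvexPoly(m,q,255)
    return cv2.resize(m,(560,420),interpolation=cv2.INTER_AREA)/255.
def blue(c,im):
    h=cv2.cvtColor(im,cv2.COLOR_RGB2HSV);m=(h[...,0]>105)&(h[...,0]<130)&(h[...,1]>120)&(h[...,2]>25)
    return m
E
python3 - <<'E'
from fit import *
ims={c:cv2.imread(f'pics/{c}0.png')[:,:,::-1].copy() for c in C}
M={}
for c,(x0,x1,y0,y1) in {'side':(265,305,205,260),'top':(230,262,205,245)}.items():
    m=np.zeros((420,560));m[y0:y1,x0:x1]=blue(c,ims[c])[y0:y1,x0:x1];M[c]=m;ys,xs=np.where(m>0);print(c,m.sum(),xs.min(),xs.max(),ys.min(),ys.max())
def cost(p,full=True):
    F=frame(p[0],p[1],p[2],p[3]);t=0
    for c in C:
        s=sil(c,F); t+=np.abs(s-M[c]).sum()
    return t
best=None
for y in np.arange(.08,.16,.01):
    x=.4828+ (.2655-y)*.133+0.0
    r=minimize(cost,[x,y,.102,.133],method='Nelder-Mead',options=dict(initial_simplex=np.array([[x,y,.102,.133],[x+.006,y,.102,.133],[x,y+.006,.102,.133],[x,y,.108,.133],[x,y,.102,.2]]),xatol=1e-4))
    if best is None or r.fun<best.fun: best=r
print(best.x.round(4),best.fun)
F=frame(*best.x)
# expected wall-centre line x at that y
y=best.x[1];print('wall x',.481+(.2655-y)*.1335+.002)
# fixed z,yaw
r=minimize(lambda p:cost([p[0],p[1],.102,.133]),best.x[:2],method='Nelder-Mead',options=dict(initial_simplex=best.x[:2]+np.array([[0,0],[.005,0],[0,.005]])));print(r.x,r.fun)
out=[]
for c,(x,y0) in {'side':(255,195),'top':(215,190)}.items():
    im=ims[c].copy();s=sil(c,F)>.5
    cs,_=cv2.findContours(s.astype(np.uint8),cv2.RETR_EXTERNAL,cv2.CHAIN_APPROX_NONE)
    big=cv2.resize(im[y0:y0+70,x:x+60],None,fx=6,fy=6,interpolation=cv2.INTER_NEAREST)
    for k in cs: cv2.polylines(big,[((k-[x,y0])*6+3).astype(np.int32)],True,(255,0,0),1)
    out.append(big)
cv2.imwrite('pics/fit.png',cv2.convertScaleAbs(np.hstack(out)[:,:,::-1],alpha=1.5))
# card
o3=lambda u,v:(265+u/5,135+v/5);o4=lambda u,v:(325+(u-400)/5,190+v/5)
obs=[("side",o3(105,165),1),("side",o3(192,55),-1),("top",o4(500,100),1),("top",o4(768,162),-1)]
def res(p):
    G=frame(p[0],p[1],.112,p[2]);return np.concatenate([proj(c,G([0,s*.073,0]))[0]-uv for c,uv,s in obs])
r=least_squares(res,[.504,-.22,-.33]);print('card',r.x.round(4),r.fun.round(2))
E
```

```text
side 204.0 273 295 216 250
top 255.0 236 256 212 234
[0.51   0.1142 0.101  0.1942] 245.98823529411766
wall x 0.5031999157435202
[0.51019434 0.11518668] 249.8862745098039
card [ 0.5036 -0.2206 -0.3259] [ 0.11  0.02  0.4  -1.21 -0.51 -0.21 -0.05 -0.1 ]
```

View pics/fit.png

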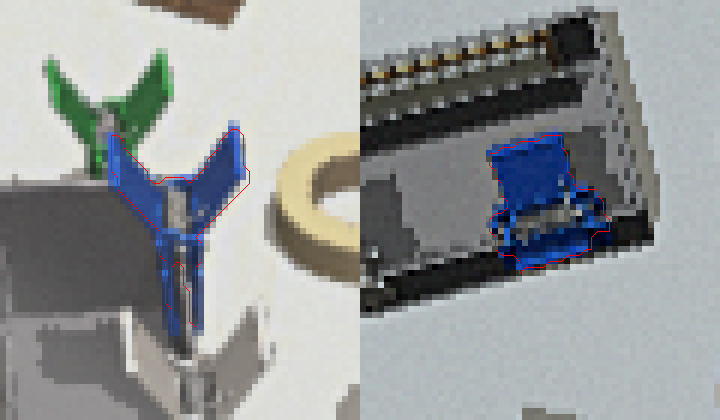

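```bash
python3 - <<'E'
from h import *
s=lambda u,v:(255+u/6-.5,195+v/6-.5);t=lambda u,v:(215+(u-360)/6-.5,190+v/6-.5)
for n,c,p,z in [("L far tip","side",s(109,132),.138),("R far tip","side",s(239,121),.138),
 ("far edge l","top",t(488,151),.138),("far edge r","top",t(560,132),.138),
 ("near edge l","top",t(520,270),.138),("near edge r","top",t(588,254),.138)]:
  print(n,ray(c,p,z).round(4))
for (x,y) in((.51,.1142),(.505,.1142)):
 F=frame(x,y,.102,.135)
 for sx in(1,-1):
  for sy in(1,-1):
   P=F([sx*.0255,sy*.017,.0355]);print(x,sx,sy,[ (proj('side',P)[0]-[255-.5,195-.5])*6,(proj('top',P)[0]-[215-.5,190-.5])*6+[360,0]])
E
```

```text
L far tip [0.5407 0.1014 0.138 ]
R far tip [0.487  0.0888 0.138 ]
far edge l [0.5341 0.135  0.138 ]
far edge r [0.5397 0.1036 0.138 ]
near edge l [0.4811 0.1249 0.138 ]
near edge r [0.4853 0.0955 0.138 ]
0.51 1 1 [array([119.16751946, 187.60207218]), array([489.62181731, 153.65392182])]
0.51 1 -1 [array([116.62864556, 132.38153795]), array([566.85724511, 136.41358752])]
0.51 -1 1 [array([243.77941709, 184.97842065]), array([513.44768399, 267.60134304])]
0.51 -1 -1 [array([238.09246584, 129.89122079]), array([591.49320422, 249.95988746])]
0.505 1 1 [array([131.34464335, 188.46856886]), array([490.38041098, 164.95659604])]
0.505 1 -1 [array([128.49637185, 133.20492316]), array([567.69940346, 147.67662755])]
0.505 -1 1 [array([255.99032049, 185.84280805]), array([514.24123692, 279.1563319 ])]
0.505 -1 -1 [array([249.99228747, 130.71265346]), array([592.3720832 , 261.47389069])]
```

Emit:
send_rows(motion="2.4 3.4 0.5 0 0 4.2 0;2.8 3.8 0 0 0 4.2 0;2.8 3.8 0 0 0 4.2 0;2.8 3.8 0 0 0 4.2 0;2.8 3.8 0 0 0 4.2 0;2.8 3.8 0 0 0 4.2 0;2.8 3.8 0 0 0 4.2 0;2.8 3.8 0 0 0 4.2 0;2.8 3.8 0 0 0 4.2 0;2.8 3.8 0 0 0 4.2 0;0.6 3.8 0 0 0 4.2 0;0.6 3.8 0 0 0 4.2 0;0.6 3.8 0 0 0 4.2 0;0.6 3.8 0 0 0 4.2 0;0.6 3.8 0 0 0 4.2 0;0.6 3.8 0 0 0 4.2 0;0.6 3.8 0 0 0 4.2 0;0.6 3.8 0 0 0 4.2 0", newtons=25)

```text
t: 2.0
eef_pos: [0.469, 0.0055, 0.2405]
tool_rot: [0.01, 0.687, 0.726, 0.003]
contact_force: [1.2, -0.2, -0.7]
gripper_width: 0.999
```

Emit:
send_rows(motion="1.4 3.7 0 0 0 2 0;1.4 3.7 0 0 0 2 0;1.2 3.4 0 0 0 1 0;0 0 0 0 0 0 0")

```text
t: 2.33
eef_pos: [0.5097, 0.1275, 0.243]
tool_rot: [0.01, 0.649, 0.761, 0.007]
contact_force: [-0.1, 0.2, 1.0]
gripper_width: 1.001
```

```bash
cat > st.py <<'E'
from h import *
o=get_obs();w,x,y,z=o['tool_rot']
from scipy.spatial.transform import Rotation as Ro
R=Ro.from_quat([x,y,z,w]).as_matrix()
print('t',round(o['t'],2),'tcp',o['eef_pos'].round(4),'z',R[:,2].round(4),'y ang deg',np.degrees(np.arctan2(R[1,1],R[0,1])).round(2),'F',o['contact_force'].round(1),'w',round(o['gripper_width'],3))
E
python3 st.py
```

```text
t 2.33 tcp [0.5097 0.1275 0.243 ] z [ 0.0248 -0.003  -0.9997] y ang deg 9.12 F [-0.1  0.2  1. ] w 1.001
```

Emit:
send_rows(motion="0.1 -0.7 -1.5 0 0.7 -0.4 0;0 -0.6 -2 0 0.7 -0.3 0;0 0 -2 0 0 0 0;0 0 -2 0 0 0 0;0 0 -1 0 0 0 0;0 0 0 0 0 0 0")

```text
t: 2.83
eef_pos: [0.5109, 0.1116, 0.1528]
tool_rot: [0.001, 0.654, 0.757, -0.002]
contact_force: [0.0, 0.1, -0.3]
gripper_width: 0.998
```

```bash
python3 st.py; python3 - <<'E'
from h import *
f=lambda im,x,y,w,h,s:cv2.convertScaleAbs(cv2.resize(im[y:y+h,x:x+w],None,fx=s,fy=s,interpolation=cv2.INTER_CUBIC),alpha=1.6)
a=f(read_camera('side')[:,:,::-1],235,160,100,120,4);b=f(read_camera('top')[:,:,::-1],200,170,90,120,4)
cv2.imwrite('pics/g1.png',np.hstack([a,b]))
E
```

```text
t 2.83 tcp [0.5109 0.1116 0.1528] z [-4.e-04 -4.e-03 -1.e+00] y ang deg 8.35 F [ 0.   0.1 -0.3] w 0.998
```

View pics/g1.png

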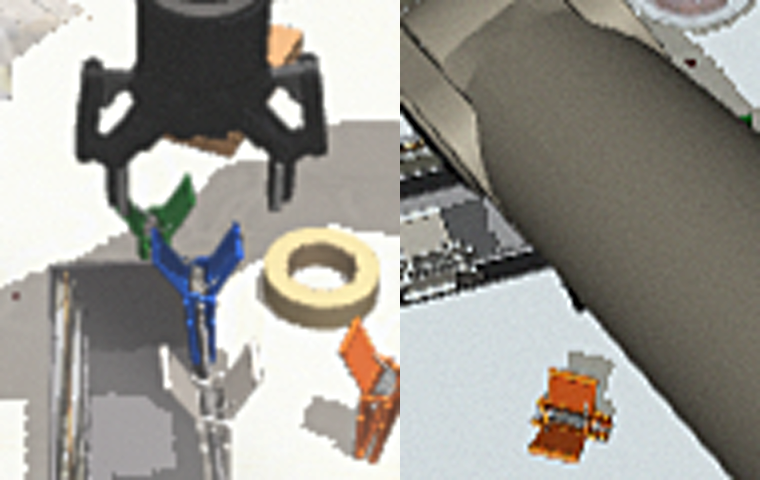

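Emit:
send_rows(motion="0 0.15 -1.5 0 0 0 0;0 0.1 -1.5 0 0 0 0;0 0 -0.5 0 0 0 0;0 0 0 0 0 0 0")

```text
t: 3.27
eef_pos: [0.5158, 0.1145, 0.1238]
tool_rot: [0.005, 0.655, 0.756, 0.003]
contact_force: [-0.2, -0.2, 1.4]
gripper_width: 0.999
```

```bash
python3 st.py; python3 - <<'E'
from h import *
f=lambda im,x,y,w,h,s:cv2.convertScaleAbs(cv2.resize(im[y:y+h,x:x+w],None,fx=s,fy=s,interpolation=cv2.INTER_CUBIC),alpha=1.6)
cv2.imwrite('pics/g2.png',f(read_camera('side')[:,:,::-1],235,170,100,95,6))
E
```

```text
t 3.27 tcp [0.5158 0.1145 0.1238] z [ 0.0111 -0.0022 -0.9999] y ang deg 8.19 F [-0.2 -0.2  1.4] w 0.999
```

View pics/g2.png

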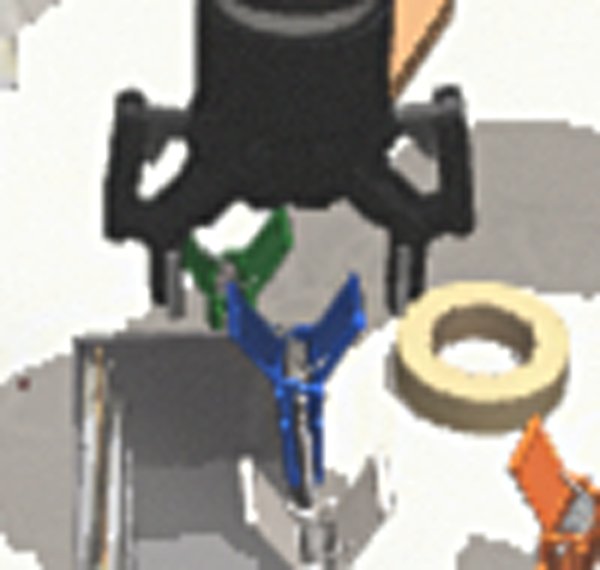

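Emit:
send_rows(motion="-0.3 0 -0.3 0 0.6 0 0;-0.2 0 -0.3 0 0 0 0;0 0 0 0 0 0 0")

```text
t: 3.57
eef_pos: [0.5124, 0.1149, 0.1207]
tool_rot: [0.002, 0.655, 0.756, 0.001]
contact_force: [0.8, -0.4, -0.1]
gripper_width: 1.003
```

```bash
python3 st.py
```

```text
t 3.57 tcp [0.5124 0.1149 0.1207] z [ 0.0045 -0.0014 -1.    ] y ang deg 8.16 F [ 0.8 -0.4 -0.1] w 1.003
```

Emit:
send_rows(motion="-0.2 0 -0.3 0 0.2 0 0.2;0 0 0 0 0 0 0.28;0 0 0 0 0 0 0.28;0 0 0 0 0 0 0.28")

```text
t: 3.9
eef_pos: [0.5106, 0.1151, 0.1185]
tool_rot: [0.001, 0.655, 0.756, 0.0]
contact_force: [0.4, -0.0, 0.7]
gripper_width: 0.72
```

```bash
python3 st.py; python3 - <<'E'
from h import *
f=lambda im,x,y,w,h,s:cv2.convertScaleAbs(cv2.resize(im[y:y+h,x:x+w],None,fx=s,fy=s,interpolation=cv2.INTER_CUBIC),alpha=1.6)
cv2.imwrite('pics/g3.png',f(read_camera('side')[:,:,::-1],235,170,100,95,6))
E
```

```text
t 3.9 tcp [0.5106 0.1151 0.1185] z [ 0.0022 -0.0013 -1.    ] y ang deg 8.16 F [ 0.4 -0.   0.7] w 0.72
```

View pics/g3.png

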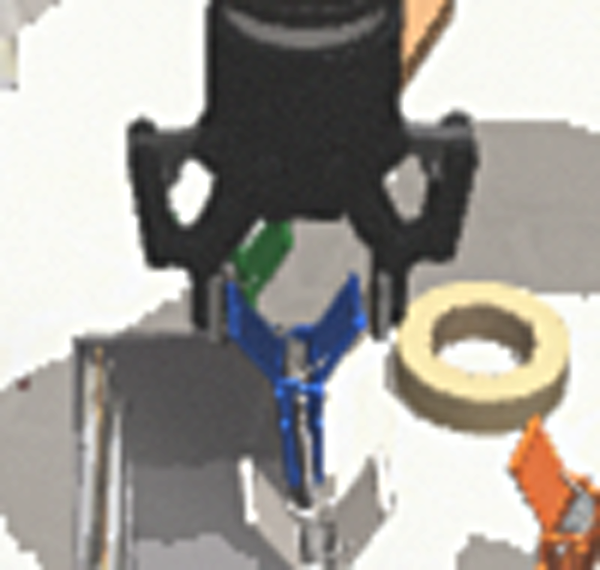

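Emit:
send_rows(motion="0.2 0 0 0 0 0 0.3;0 0 0 0 0 0 0.36;0 0 0.1 0 0 0 0.42;0 0 0.1 0 0 0 0.48;0 0 0.1 0 0 0 0.54;0 0 0 0 0 0 0.6;0 0 0 0 0 0 0.65;0 0 0 0 0 0 0.65", newtons=30)

```text
t: 4.62
eef_pos: [0.5129, 0.115, 0.1217]
tool_rot: [0.001, 0.655, 0.756, 0.0]
contact_force: [0.8, -0.1, -0.4]
gripper_width: 0.372
```

```bash
python3 st.py; python3 - <<'E'
from h import *
f=lambda im,x,y,w,h,s:cv2.convertScaleAbs(cv2.resize(im[y:y+h,x:x+w],None,fx=s,fy=s,interpolation=cv2.INTER_CUBIC),alpha=1.6)
cv2.imwrite('pics/g4.png',f(read_camera('side')[:,:,::-1],235,170,100,95,6))
E
```

```text
t 4.62 tcp [0.5129 0.115  0.1217] z [ 0.002  -0.0012 -1.    ] y ang deg 8.16 F [ 0.8 -0.1 -0.4] w 0.372
```

View pics/g4.png

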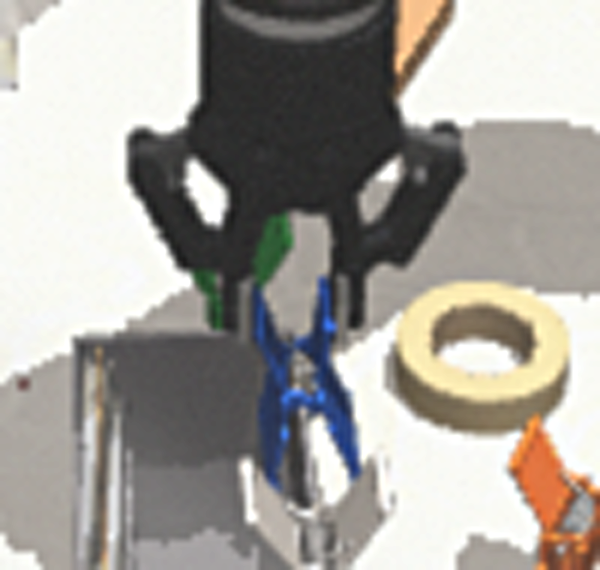

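Emit:
send_rows(motion="0 0 0 0 0 0 0.7;0 0 0.5 0 0 0 0.7;0 0 0.7 0 0 0 0.7;0 0 1 0 0 0 0.7;0 0 1 0 0 0 0.7;0 0 1 0 0 0 0.7")

```text
t: 5.17
eef_pos: [0.5113, 0.1147, 0.1658]
tool_rot: [-0.0, 0.655, 0.756, -0.001]
contact_force: [-0.3, -0.4, -1.0]
gripper_width: 0.372
```

```bash
python3 st.py; python3 - <<'E'
from h import *
f=lambda im,x,y,w,h,s:cv2.convertScaleAbs(cv2.resize(im[y:y+h,x:x+w],None,fx=s,fy=s,interpolation=cv2.INTER_CUBIC),alpha=1.6)
cv2.imwrite('pics/g5.png',f(read_camera('side')[:,:,::-1],235,160,100,100,6))
E
```

```text
t 5.17 tcp [0.5113 0.1147 0.1658] z [-0.0019 -0.0018 -1.    ] y ang deg 8.19 F [-0.3 -0.4 -1. ] w 0.372
```

View pics/g5.png

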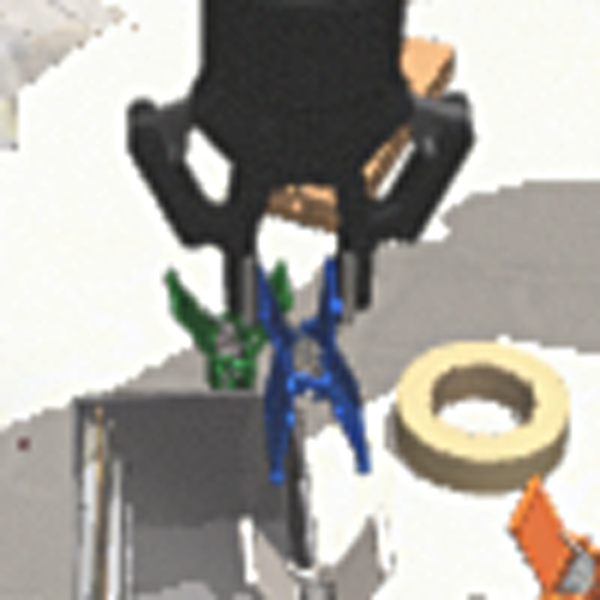

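Emit:
send_rows(motion="0 0 2.5 0 0 0 0.7;0 0 2.5 0 0 0 0.7;0 -1.5 2 0 0 -1.5 0.7;0 -2.8 0 0 0 -2.4 0.7;0 -3 0 0 0 -2.4 0.7;0 -3 0 0 0 -2.4 0.7;0 -3 0 0 0 -2.4 0.7;0 -3 0 0 0 -2.4 0.7;0 -3 0 0 0 -2.4 0.7;0 -3 0 0 0 -2.4 0.7;0 -3 0 0 0 -2.4 0.7;0 -3 0 0 0 -2.4 0.7;0 -2 0 0 0 -2 0.7;0 -1 0 0 0 -1 0.7;0 0 0 0 0 0 0.7")

```text
t: 6.47
eef_pos: [0.5121, -0.208, 0.2552]
tool_rot: [0.009, 0.813, 0.582, 0.007]
contact_force: [-0.8, -0.7, -1.3]
gripper_width: 0.373
```

```bash
python3 st.py
```

```text
t 6.47 tcp [ 0.5121 -0.208   0.2552] z [ 0.0217 -0.0071 -0.9997] y ang deg -18.79 F [-0.8 -0.7 -1.3] w 0.373
```

Emit:
send_rows(motion="-0.5 -0.7 -1 0.2 0.6 0 0.7;-0.35 -0.5 -1.5 0.2 0.6 0 0.7;0 0 -1 0 0 0 0.7;0 0 0 0 0 0 0.7")

```text
t: 6.8
eef_pos: [0.5035, -0.2158, 0.2172]
tool_rot: [-0.001, 0.811, 0.585, 0.001]
contact_force: [-0.8, 0.5, -1.1]
gripper_width: 0.37
```

```bash
python3 st.py; python3 - <<'E'
from h import *
f=lambda im,x,y,w,h,s:cv2.convertScaleAbs(cv2.resize(im[y:y+h,x:x+w],None,fx=s,fy=s,interpolation=cv2.INTER_CUBIC),alpha=1.6)
A=read_camera('side')[:,:,::-1];B=read_camera('top')[:,:,::-1]
cv2.imwrite('pics/s6.png',A);cv2.imwrite('pics/t6.png',B)
cv2.imwrite('pics/g6.png',np.hstack([f(A,250,90,80,120,5),f(B,320,170,80,120,5)]))
E
```

```text
t 6.8 tcp [ 0.5035 -0.2158  0.2172] z [-7.0e-04  2.9e-03 -1.0e+00] y ang deg -18.33 F [-0.8  0.5 -1.1] w 0.37
```

View pics/g6.png

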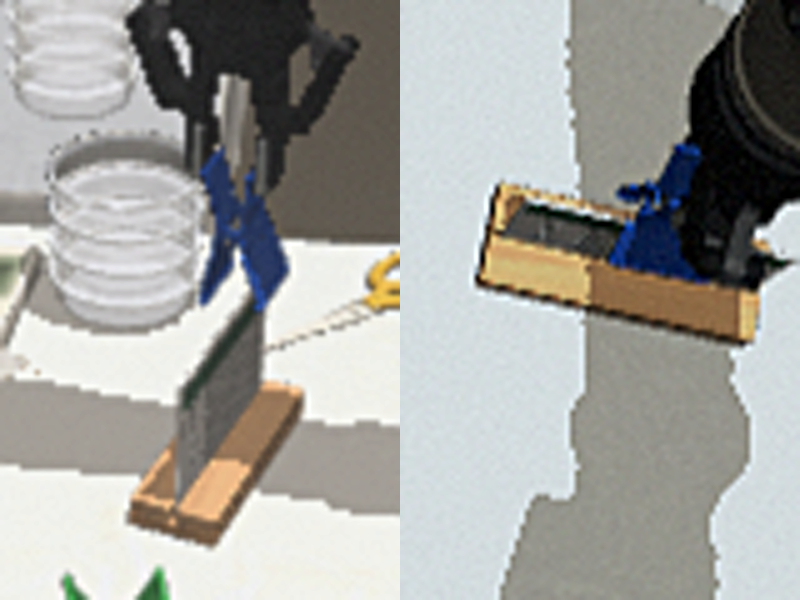

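```bash
python3 - <<'E'
from h import *
s=lambda u,v:(250+u/5,90+v/5); t=lambda u,v:(320+(u-400)/5,170+v/5)
yaw=-.3259;R=np.array([[np.cos(yaw),-np.sin(yaw)],[np.sin(yaw),np.cos(yaw)]])
for n,c,p in[("L near","side",s(204,304)),("R near","side",s(262,310)),("R far","side",s(288,267)),("front lip l","top",t(611,262)),("front lip r","top",t(690,279))]:
  for z in(.153,.158):
    X=ray(c,p,z);print(n,z,X.round(4),'card frame',(R.T@(X[:2]-[.5036,-.2206])).round(4))
print('tcp',R.T@(np.array([.5035,-.2158])-[.5036,-.2206]))
o3=lambda u,v:(250+u/5,90+v/5)
print('card near',ray('side',o3(182,388),.112))
E
```

```text
L near 0.153 [ 0.5163 -0.1845  0.153 ] card frame [0.0005 0.0383]
L near 0.158 [ 0.5159 -0.1766  0.158 ] card frame [-0.0025  0.0456]
R near 0.153 [ 0.4811 -0.1815  0.153 ] card frame [-0.0338  0.0299]
R near 0.158 [ 0.481  -0.1736  0.158 ] card frame [-0.0365  0.0373]
R far 0.153 [ 0.4676 -0.2322  0.153 ] card frame [-0.0304 -0.0225]
R far 0.158 [ 0.4675 -0.224   0.158 ] card frame [-0.0331 -0.0148]
front lip l 0.153 [ 0.4815 -0.1843  0.153 ] card frame [-0.0326  0.0273]
front lip l 0.158 [ 0.4806 -0.1831  0.158 ] card frame [-0.0338  0.0282]
front lip r 0.153 [ 0.4692 -0.223   0.153 ] card frame [-0.0319 -0.0133]
front lip r 0.158 [ 0.4684 -0.2216  0.158 ] card frame [-0.0331 -0.0122]
tcp [-0.00163151  0.00451533]
card near [ 0.52632524 -0.15379779  0.112     ]
```

Emit:
send_rows(motion="0.17 -0.27 0 -1.6 -4.75 0 0.7;0.17 -0.27 0 -1.6 -4.75 0 0.7;0 0 0 0 0 0 0.7;0 0 0 0 0 0 0.7")

```text
t: 7.23
eef_pos: [0.5101, -0.2179, 0.2194]
tool_rot: [0.072, 0.805, 0.586, 0.054]
contact_force: [0.3, 0.1, 0.2]
gripper_width: 0.371
```

```bash
python3 st.py; python3 - <<'E'
from h import *
f=lambda im,x,y,w,h,s:cv2.convertScaleAbs(cv2.resize(im[y:y+h,x:x+w],None,fx=s,fy=s,interpolation=cv2.INTER_CUBIC),alpha=1.6)
A=read_camera('side')[:,:,::-1];B=read_camera('top')[:,:,::-1]
cv2.imwrite('pics/g7.png',np.hstack([f(A,265,105,60,85,7),f(B,340,180,55,85,7)]))
E
```

```text
t 7.23 tcp [ 0.5101 -0.2179  0.2194] z [ 0.1722 -0.0529 -0.9836] y ang deg -17.97 F [0.3 0.1 0.2] w 0.371
```

View pics/g7.png

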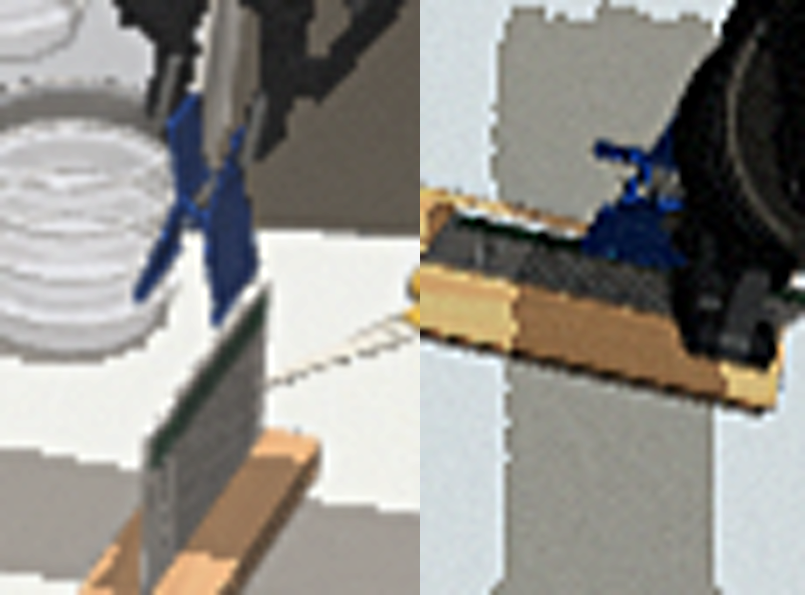

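```bash
cat > fo.py <<'E'
from h import *
def fitlips(side,top,z0):
    obs=[('side',p,s) for p,s in side]+[('top',p,s) for p,s in top]
    yawc=-.3259
    def pts(p):
        F=frame(p[0],p[1],p[2],p[4]+yawc); return F,p[3],p[5]
    def loc(s,p): return [s[0]*p[3],s[1]*.0265,s[0]*p[3]*p[5]]
    def res(p):
        F=frame(p[0],p[1],p[2],p[4]+yawc)
        return np.concatenate([proj(c,F(loc(s,p)))[0]-np.array(uv) for c,uv,s in obs]+[[(p[2]-z0)/.004,(p[4])/.05,p[5]/.1,(p[3]-.019)/.003]])
    r=least_squares(res,[.5,-.22,z0,.018,0,0]);p=r.x
    R=frame(0,0,0,yawc);d=R(np.eye(3)).T
    print('lip mid world',p[:3].round(4),'halfsep',p[3].round(4),'dyaw',p[4].round(3),'tilt',p[5].round(3),'resid',r.fun.round(2))
    v=np.array([[np.cos(yawc),np.sin(yawc)],[-np.sin(yawc),np.cos(yawc)]])@(p[:2]-[.5036,-.2206])
    print('in card frame x,y',v.round(4))
E
python3 - <<'E'
from fo import *
s=lambda u,v:(265+u/7-.5,105+v/7-.5);t=lambda u,v:(340+(u-420)/7-.5,180+v/7-.5)
fitlips([(s(138,301),(1,1)),(s(217,323),(-1,1)),(s(257,268),(-1,-1))],[(t(583,247),(-1,1)),(t(685,265),(-1,-1))],.155)
s=lambda u,v:(250+u/5-.5,90+v/5-.5);t=lambda u,v:(320+(u-400)/5-.5,170+v/5-.5)
fitlips([(s(204,304),(1,1)),(s(262,310),(-1,1)),(s(288,267),(-1,-1))],[(t(611,262),(-1,1)),(t(690,279),(-1,-1))],.155)
E
```

```text
lip mid world [ 0.5124 -0.2116  0.1563] halfsep 0.0182 dyaw 0.019 tilt 0.037 resid [-0.27  0.49 -0.36  0.32  0.14 -0.31 -2.87 -0.74  3.16  1.06  0.31  0.39
  0.37 -0.26]
in card frame x,y [0.0055 0.0113]
lip mid world [ 0.4932 -0.2072  0.1555] halfsep 0.0181 dyaw 0.026 tilt -0.051 resid [-0.09 -0.45 -0.43  0.37  0.31  0.39 -2.38 -0.37  2.54  0.49  0.12  0.53
 -0.51 -0.31]
in card frame x,y [-0.0141  0.0094]
```

```bash
python3 - <<'E'
from fo import *
s=lambda u,v:(265+u/7-.5,105+v/7-.5);t=lambda u,v:(340+(u-420)/7-.5,180+v/7-.5)
fitlips([(s(138,301),(1,1)),(s(217,323),(-1,1)),(s(257,268),(-1,-1))],[(t(583,247),(-1,1))],.155)
E
```

```text
lip mid world [ 0.5119 -0.2192  0.1528] halfsep 0.0187 dyaw 0.015 tilt 0.037 resid [-0.09  0.1   0.04  0.01  0.56 -0.54 -0.24 -0.37 -0.56  0.3   0.37 -0.1 ]
in card frame x,y [0.0074 0.004 ]
```

Emit:
send_rows(motion="-0.4 -0.1 0 0 0 0 0.7;-0.4 -0.1 -0.5 0 0 0 0.7;0 0 -1 0 0 0 0.7;0 0 -0.7 0 0 0 0.7;0 0 0 0 0 0 0.7;0 0 0 0 0 0 0.7")

```text
t: 7.83
eef_pos: [0.504, -0.2202, 0.1951]
tool_rot: [0.07, 0.805, 0.586, 0.054]
contact_force: [0.0, 0.0, -0.7]
gripper_width: 0.369
```

```bash
python3 st.py; python3 - <<'E'
from h import *
f=lambda im,x,y,w,h,s:cv2.convertScaleAbs(cv2.resize(im[y:y+h,x:x+w],None,fx=s,fy=s,interpolation=cv2.INTER_CUBIC),alpha=1.6)
A=read_camera('side')[:,:,::-1];B=read_camera('top')[:,:,::-1]
cv2.imwrite('pics/g8.png',np.hstack([f(A,265,105,60,85,7),f(B,340,180,55,85,7)]))
E
```

```text
t 7.83 tcp [ 0.504  -0.2202  0.1951] z [ 0.1696 -0.0501 -0.9842] y ang deg -17.96 F [ 0.   0.  -0.7] w 0.369
```

View pics/g8.png

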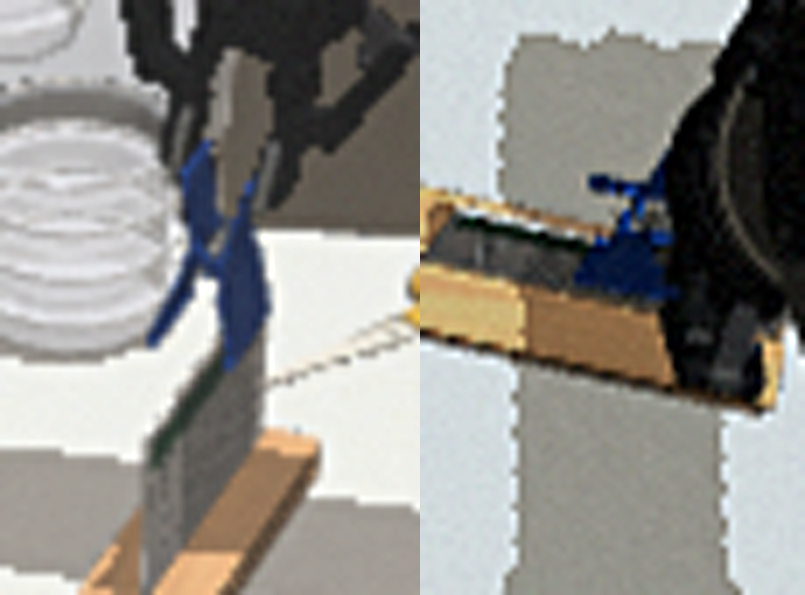

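```bash
python3 - <<'E'
from fo import *
s=lambda u,v:(265+u/7-.5,105+v/7-.5);t=lambda u,v:(340+(u-420)/7-.5,180+v/7-.5)
fitlips([(s(152,345),(1,1)),(s(229,369),(-1,1)),(s(269,312),(-1,-1))],[(t(575,287),(-1,1))],.130)
for n,p in(('near',s(148,440)),('far',s(267,285))): print(ray('side',p,.112))
E
```

```text
lip mid world [ 0.5049 -0.2205  0.1288] halfsep 0.0193 dyaw 0.025 tilt 0.047 resid [-0.04  0.31  0.63  0.09  0.85 -0.3  -0.12 -1.23 -0.31  0.51  0.47  0.09]
in card frame x,y [0.0013 0.0005]
[ 0.52871121 -0.15484121  0.112     ]
[ 0.48390716 -0.28677415  0.112     ]
```

Emit:
send_rows(motion="0 0 -0.8 0 0 0 0.7;0 0 -0.8 0 0 0 0.7;0 0 -0.8 0 0 0 0.7;0 0 -0.6 0 0 0 0.7;0 0 0 0 0 0 0.7;0 0 0 0 0 0 0.7")

```text
t: 8.43
eef_pos: [0.5042, -0.2201, 0.1622]
tool_rot: [0.071, 0.805, 0.586, 0.054]
contact_force: [0.5, 0.5, 0.6]
gripper_width: 0.366
```

```bash
python3 st.py; python3 - <<'E'
from h import *
f=lambda im,x,y,w,h,s:cv2.convertScaleAbs(cv2.resize(im[y:y+h,x:x+w],None,fx=s,fy=s,interpolation=cv2.INTER_CUBIC),alpha=1.6)
A=read_camera('side')[:,:,::-1];B=read_camera('top')[:,:,::-1]
cv2.imwrite('pics/g9.png',np.hstack([f(A,265,105,60,85,7),f(B,340,180,55,85,7)]))
E
```

```text
t 8.43 tcp [ 0.5042 -0.2201  0.1622] z [ 0.1701 -0.0502 -0.9841] y ang deg -17.94 F [0.5 0.5 0.6] w 0.366
```

View pics/g9.png

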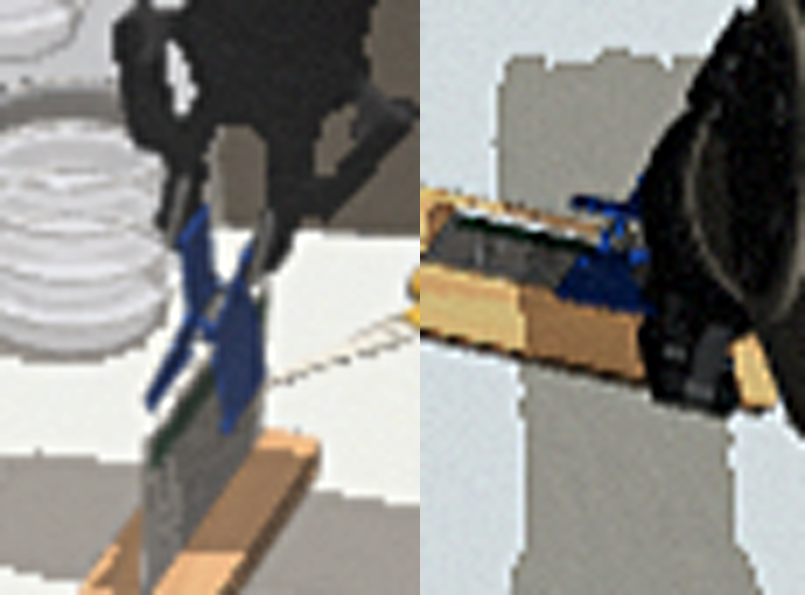

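```bash
python3 - <<'E'
from fo import *
s=lambda u,v:(265+u/7-.5,105+v/7-.5);t=lambda u,v:(340+(u-420)/7-.5,180+v/7-.5)
for z in(.093,.098):fitlips([(s(152,411),(1,1)),(s(228,432),(-1,1)),(s(265,378),(-1,-1))],[(t(558,299),(-1,1))],z)
E
```

```text
lip mid world [ 0.5051 -0.2217  0.0931] halfsep 0.0187 dyaw 0.018 tilt 0.034 resid [-0.14  0.35  0.1   0.4   0.77 -0.5   0.05 -0.65  0.02  0.36  0.34 -0.09]
in card frame x,y [ 0.0017 -0.0006]
lip mid world [ 0.5049 -0.2202  0.0951] halfsep 0.0187 dyaw 0.021 tilt 0.04 resid [-0.09  0.07  0.16  0.16  0.79 -0.77 -0.34 -0.67 -0.71  0.43  0.4  -0.1 ]
in card frame x,y [0.0011 0.0008]
```

Emit:
send_rows(motion="-0.1 0 -0.4 0 0 0 0.7;0 0 -0.3 0 0 0 0.7;0 0 0 0 0 0 0.7;0 0 0 0 0 0 0.7;0 0 0 0 0 0 0.7;0 0 0 0 0 0 0.7;0 0 0 0 0 0 0.7;0 0 0 0 0 0 0.7")

```text
t: 9.2
eef_pos: [0.5042, -0.2206, 0.1564]
tool_rot: [0.072, 0.805, 0.586, 0.055]
contact_force: [-0.3, 0.4, 0.1]
gripper_width: 0.371
```

```bash
python3 st.py; python3 - <<'E'
from h import *
f=lambda im,x,y,w,h,s:cv2.convertScaleAbs(cv2.resize(im[y:y+h,x:x+w],None,fx=s,fy=s,interpolation=cv2.INTER_CUBIC),alpha=1.6)
A=read_camera('side')[:,:,::-1];B=read_camera('top')[:,:,::-1]
cv2.imwrite('pics/g10.png',np.hstack([f(A,265,105,60,85,7),f(B,340,180,55,85,7)]))
E
```

```text
t 9.2 tcp [ 0.5042 -0.2206  0.1564] z [ 0.1731 -0.0517 -0.9835] y ang deg -17.96 F [-0.3  0.4  0.1] w 0.371
```

View pics/g10.png

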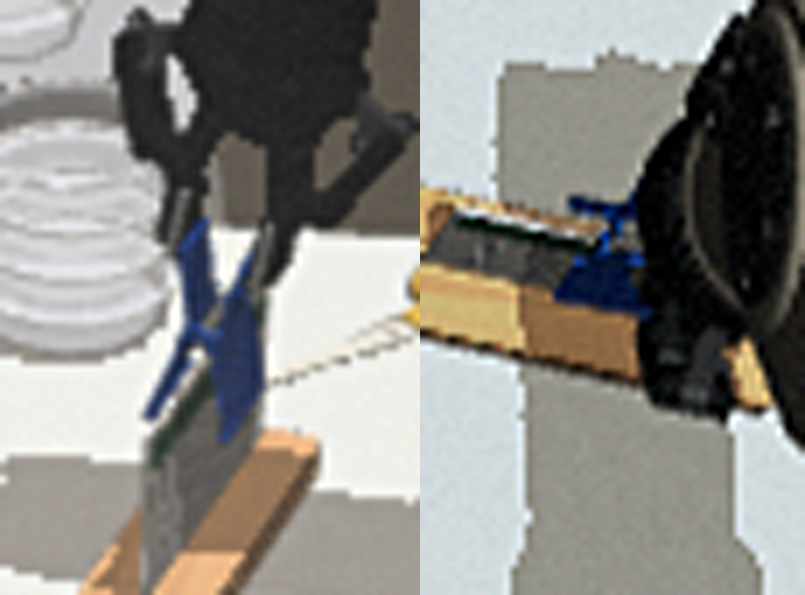

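```bash
python3 -c "
from station import *
print(hand_in())"; python3 st.py
```

```text
the job is handed in; nothing more can be done
None
the job is handed in; nothing more can be done
```

I squeezed the blue clip open on the box wall, lifted it off, and carried it to the order card. I handed in at about 9.2 s, still holding it squeezed open over the middle of the card's top edge.

**Last checks**
- **Height:** the lips were estimated 22–24 mm below the card edge and the hinge about 20 mm above it.
- **Position and angle:** the lip midpoint was within about 2 mm of the card's mid-plane and its middle. Each lip was about 18 mm out to its outer edge, and the clip was square to the card within about 0.03 rad. These come from the fit one step before the final 6 mm descent, so at the final height I relied on the picture and the arm's readout.
- **Grip and contact:** the gripper opening was steady at about 0.37, which is about 31 mm across the beads and roughly the clip's fully open limit. The external force was near zero, and the card looked unmoved in the picture.

**Disagreements**
- **Clip tilt:** the clip came off the wall tilted about 0.18 rad in the fingers. I saw this above the card, where its far lip would have hit, and leaned the tool about 10° to set it upright.
- **Wall against beads:** before the grasp, my wall estimate and bead estimate differed by about 6 mm, so I centred the gripper on the beads.
- **Card position:** one later reading of the card's middle was about 2.5 mm off the first, which is within the clearance.

I did not re-measure the white clip, plum cup, tape roll or pen at the end. The arm's path stayed above or away from them.

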